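# Slide the battery cover onto a darkroom safelight until it clicks

### The arm

A 6-joint arm with a two-finger parallel gripper is mounted at the origin on the work surface. World frame = base frame: x ahead of the robot, y to its left, z up, the work surface at z = 0. Lengths are in m, angles in degrees, forces in N, time in s.
With the tool pointing down it reaches from about 0.275 to 0.85 m from the base axis. Payload 5.2 kg.
Tool frame: the origin (TCP) lies on the front face of the gripper's body, between the roots of the fingers; the fingertips stand 73 mm ahead of it and the grasp point (between the pads) lies 54 mm ahead of it; z points along the fingers, y is the line along which they close (so a half turn about z gives the same grasp; the last joint's range is limited). The gripper opens to 85 mm and grips with 20 to 120 N. Pads are 22 mm wide; open, the fingers measure 114 mm over their backs; the gripper's body (76 mm by 85 mm) begins 54 mm behind the grasp point. The pads swing forward as they close: fully open they stand 13 mm farther back than shut.
Start: joints at [-84.614, 14.817, 87.949, -0, 77.235, -11.62], TCP at [0.161, -0.526, 0.304] pointing down, gripper open.
Joint ranges: [-179.93, 179.93], [-52.35, 119.4], [10.71, 147.94], [-69.91, 249.91], [12.55, 155.21], [-178.61, 178.61]. Speed limits (degrees/s): [147.25, 147.25, 180, 180, 180, 180].

### API

Orientations are given as a 3x3 rotation matrix whose columns are the frame's x, y, z axes.
In Python, from station import * gives the robot as it stands.
- The arm moves only by the shell command python3 -m inch 'ROWS' [FORCE]. ROWS is JSON, a list of rows, each a list of 3 entries, a list of its own where there are three numbers: the shift along the tool's x, y, z in mm, then the turn about the tool's z in degrees, then the opening, from 0 (shut) to 1 (fully open). A call has 1 to 20 rows; each row is the pose to reach, as a shift and turn from the pose commanded when the call began, along the tool's axes at that moment; what a row does not reach only later rows make up. A row lasts 1/8 s, in which the tool goes at most 62.5 mm and 10.7 degrees, less where a joint would pass 70% of its speed; a pose out of reach is approached as far as the arm can. A call with a gripper value outside its range is refused whole. The fingers move at their own pace and stop on an object; FORCE is the grip in N (left out, the last holds). Time passes only in rows, so rows that repeat a pose let the fingers close. It gives the time, the measured TCP pose, the force, the opening and the grip force at its end, in the units of the state.
- get_state(): the state, without advancing time (a new reading comes with each control period).
- get_image(name): name is "scene" or "top" or "wrist"; returns the picture (420x560x3 uint8, red, green, blue); there is no depth.
- camera_params(name): a dict with "intrinsics" (3x3 intrinsics, pixels), "dist_coeffs" ([k1, k2, p1, p2, k3] as OpenCV has them; the pictures are not rectified), "extrinsics" (4x4, takes a point from world to camera coordinates); the wrist camera has in their place "hand_eye" (4x4, takes a point from camera to tool coordinates, whose origin is the TCP and whose axes are the flange's). Camera axes: x right, y down, z forward; pixel columns grow to the right and rows downward; lengths in m; the calibration is good to about 2 mm. A picture is of the moment at which its call begins: read the wrist's pose just before it. camera_params takes no time and is no camera call.
- sign_off(): hands the job in; it is judged then, once.
The state is a dict: "clock": time; "joint_positions": joint angles; "joint_vel": joint speeds; "joint_efforts": joint torques, N m; "tool_pos": TCP position; "tcp_rot": TCP orientation; "force": force on the tool from outside, world axes, zero at the start; "torque": the same for the moment, N m; "width": finger opening in m; "gripper_force": force on a finger pad.
Only numpy, scipy, OpenCV 4.12 (cv2) and the standard library are available. Lean on these libraries where they do the work, as an engineer would, in place of code of your own. Each camera call takes 0.05 s, during which the arm holds its last target. There are 200 camera calls.

### The job

The safelight lying face down on its foam pad has fresh cells in it, and its loose battery cover lies beside it on the darkroom bench. Pick the cover up, lay it on the lamp's back, feed it into the rails and slide it fully home until its springy tab clicks down behind the ledge. Push by feel, for the lamp gives a little on its pad, but do not force it or the tab will crack, and leave the bottle and the tank where they are.

Things in the scene. Friction and masses are not known exactly. Their poses are not given: they have to be found in the camera images.
- lamp: Grey battery safelight lying on its red lens on an 8 mm foam pad (250 by 176 mm). Box 210 mm (x) by 140 mm (y) by 52 mm; folded steel bracket round its sides and +x end. Origin: centre of the underside, on the pad. +x: the level direction in which the cover slides home. Two rails along x on its flat back, battery bay between them. Pushed along x it gives about 0.25 mm per N and springs back; else fixed.
- rail_mouth (a point): Point on the lamp's flat back, centre line, where the rails' flared mouth starts: lamp frame (-21, 0, +52) mm (60 mm above the bench), lamp axes. Behind it, to x = -105 mm, the back is flat and bare, for laying the cover down. The mouth is 90 mm wide here and narrows to 75 mm at x = +4 mm.
- lip_start (a point): Centre-line point level with the lips' underside where they start: lamp frame (+4, 0, +61.5) mm, lamp axes. From here to the end stop the cover runs on the flat back between walls 75 mm apart (1.5 mm free each side), its edges under lips 9.5 mm above the back (1.5 mm free) that reach 5 mm in. The lips' first 5 mm, before this point, slope up by 1.5 mm. Rails and stop are 12.5 mm high.
- ledge (a point): Far edge of the ledge that the tab must pass, at its top, on the lamp's centre line: lamp frame (+69, 0, +56) mm, lamp axes. The ledge is 17 mm wide and 4 mm high, with a 31 degree ramp 6 mm long on the side the cover comes from and an upright far face. The upright end stop wall is at lamp x = +78 mm.
- seat (a point): Point of the lamp at which cover_mid lies when the cover is fully home against the end stop: lamp frame (+36, 0, +56) mm, lamp axes; moves with the lamp.
- cover_mid (a point): Centre of the loose battery cover's plate, 4 mm above its underside. Grey plastic, 84 mm long (x), 72 mm wide (y), 8 mm high, 45 to 80 g, right way up on the bench. Its +x is the leading end, with the springy tab, and must point along the lamp's +x. Smooth: plastic on plastic friction is 0.2 to 0.3.
- cover_grip (a point): Centre of the finger grip on the cover: an upright bar 40 mm (cover y) by 12 mm (cover x), from 8 to 22 mm above the cover's underside; this point is 20 mm behind and 11 mm above cover_mid. Cover axes. It can be pinched from above across its 12 mm (fore and aft) or across its 40 mm.
- tab_nose (a point): Lowest point of the hook under the springy tab, a tongue 18 by 30 mm in the middle of the cover's leading edge; 34 mm ahead of cover_mid. It meets the ledge about 9 mm before home and snaps down in the last 3 mm. Sliding takes under 5 N; the push then climbs to 10 to 17 N, falls by some N at the click, and climbs again at the end stop. Keep it under 25 N; 40 N of contact in all cracks it.
- cover: The same cover; origin at the centre of its underside, axes as cover_mid.
- bottle: Bystander: orange plastic mixing bottle, 86 mm across, 116 mm high; origin at the centre of its underside.
- tank: Bystander: black film developing tank, 100 mm across, 122 mm high; origin at the centre of its underside.
Things that resemble listed ones, but are neither listed nor needed, are in the scene too. Of the things like the cover, leave any that is green, purple or yellow; of the rest the larger one is meant.

How it is judged (in metres and radians):
On the way:
1. the cover lies flat on the lamp's back with its front between the rails, not yet home (x of cover_mid in the frame of seat between -0.075 and -0.012 m and y of cover_mid in the frame of seat between -0.005 and 0.005 m and z of cover_mid in the frame of seat between -0.003 and 0.004 m), for 0.1 s.
At the end, for the whole second after the job is handed in: The cover is fully home in the rails: its centre within 2 mm of the seat along the slide and 3 mm across, lying flat and square (0.06 rad), the tab's nose snapped down behind the ledge, and at rest (x of cover_mid in the frame of seat between -0.002 and 0.002 m and y of cover_mid in the frame of seat between -0.003 and 0.003 m and z of cover_mid in the frame of seat between -0.002 and 0.0025 m and z of tab_nose in the frame of seat below -0.0015 m and x of tab_nose in the frame of seat above 0.03 m and angle between the x axis of cover_mid and the x axis of seat, either way round below 0.06 rad and linear speed of cover below 0.01 m/s); the robot touches nothing.
It fails at once if the cover is forced: its contact forces on the lamp add up to more than 40 N (contact force between cover and lamp above 40 N).
It fails at once if the fingers press on the lamp itself with more than 15 N (contact force between the fingers and lamp above 15 N).
It fails at once if a bystander is moved by more than 30 mm (distance of any of bottle, tank from where it was at the start of the episode above 0.03 m).
It also fails if it takes over 64 s, if anything falls off the work surface, if the arm or the gripper's body presses on something with over 40 N, if the wrist force passes 120 N, or if a joint passes its speed limit or range.

## Working session

There is one attempt and no reset: what is moved stays moved. The work goes in short steps, Python scripts to look and compute and a shell command to move; the robot and the scene stay as the last step left them, time stands still between calls to the robot, and variables do not carry over. Pictures are saved under pics/ and viewed, at most 10 in all, crops included, and the job is handed in when it is done.

```bash
mkdir -p pics; cat > h.py <<'E'
import numpy as np, cv2
from station import *
def cam(n,st=None):
    p=camera_params(n);K=np.array(p["intrinsics"]);d=np.array(p["dist_coeffs"])
    if "extrinsics" in p: T=np.linalg.inv(np.array(p["extrinsics"]))
    else:
        B=np.eye(4);B[:3,:3]=st["tcp_rot"];B[:3,3]=st["tool_pos"];T=B@np.array(p["hand_eye"])
    return K,d,T
def rays(c,px):
    K,d,T=c
    u=cv2.undistortPoints(np.array(px,float).reshape(-1,1,2),K,d).reshape(-1,2)
    return T[:3,3],np.c_[u,np.ones(len(u))]@T[:3,:3].T
def plane(c,px,z):
    o,v=rays(c,px);return o+v*((z-o[2])/v[:,2])[:,None]
def proj(c,P):
    K,d,T=c;W=np.linalg.inv(T)
    return cv2.projectPoints(np.array(P,float).reshape(-1,1,3),cv2.Rodrigues(W[:3,:3])[0],W[:3,3],K,d)[0].reshape(-1,2)
def tri(cs,pxs):
    A=np.zeros((3,3));b=np.zeros(3);L=[]
    for c,p in zip(cs,pxs):
        o,v=rays(c,[p]);v=v[0]/np.linalg.norm(v);M=np.eye(3)-np.outer(v,v);A+=M;b+=M@o;L.append((M,o))
    x=np.linalg.solve(A,b);return x,[np.linalg.norm(M@(x-o)) for M,o in L]
def snap(n,f):
    st=get_state();im=np.array(get_image(n));cv2.imwrite(f"pics/{f}.png",im[:,:,::-1]);return st,im
E
python3 - <<'E'
from h import *
import json
_,t=snap("top","top0");_,s=snap("scene","scene0")
for n in("top","scene"):
    K,d,T=cam(n);print(n,K.round(1).tolist(),d.round(3).tolist(),T.round(3).tolist())
print(np.array(camera_params("wrist")["hand_eye"]).round(4).tolist())
s=get_state();print(s["tcp_rot"],s["clock"],s["force"])
E
```

```text
top [[405.0, 0.0, 273.1], [0.0, 405.0, 205.9], [0.0, 0.0, 1.0]] [-0.051, 0.0, 0.0, 0.0, 0.0] [[-0.005, -0.984, 0.177, 0.356], [-1.0, 0.003, -0.012, -0.007], [0.012, -0.177, -0.984, 1.045], [0.0, 0.0, 0.0, 1.0]]
scene [[431.4, 0.0, 282.1], [0.0, 431.4, 207.5], [0.0, 0.0, 1.0]] [-0.139, 0.0, 0.0, 0.0, 0.0] [[0.532, 0.629, -0.567, 1.223], [0.847, -0.405, 0.346, -0.42], [-0.012, -0.664, -0.748, 0.995], [0.0, 0.0, 0.0, 1.0]]
[[0.0006, -0.9545, -0.2984, 0.0748], [1.0, 0.0005, 0.0003, 0.0], [-0.0001, -0.2984, 0.9545, -0.0684], [0.0, 0.0, 0.0, 1.0]]
[[ 9.56273376e-01  2.92474279e-01 -1.65019010e-04]
 [ 2.92474167e-01 -9.56272114e-01  1.58325948e-03]
 [ 3.05259598e-04 -1.56229269e-03 -9.99998733e-01]] 0.1 [-0.59172521  0.14761184 -0.5672808 ]
```

View pics/top0.png

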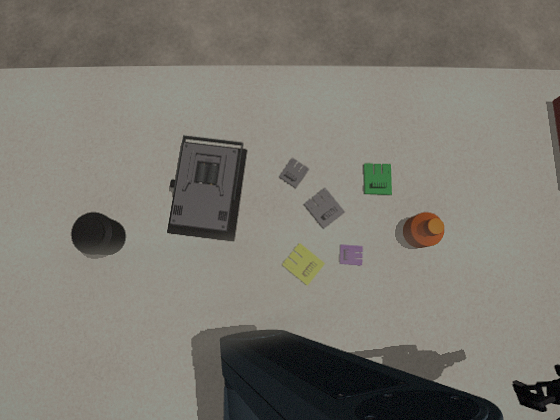

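View pics/scene0.png

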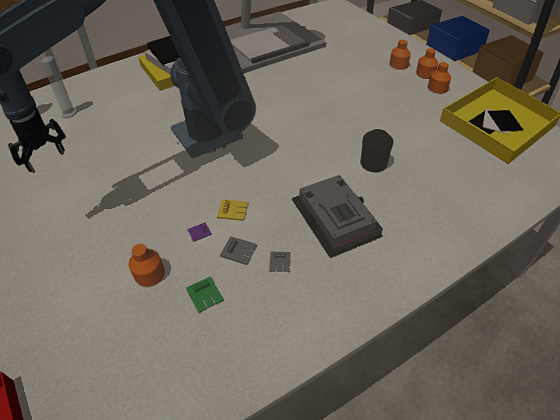

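Top view: the large grey cover is at (324,208), and the things that could be mistaken for it are a small grey one (294,172), green (377,179), yellow (302,263) and purple (351,255). The lamp is at (207,188) with its bracket end at the top, the tank at (98,233) and the bottle at (425,230). I choose the grey one at (324,208) and check it in a close crop.

```bash
python3 - <<'E'
from h import *
t=cv2.imread("pics/top0.png");s=cv2.imread("pics/scene0.png")
a=cv2.resize(t[125:250,155:355],None,fx=4,fy=4,interpolation=cv2.INTER_CUBIC)
cv2.imwrite("pics/c1.png",np.clip(a*1.6,0,255))
c=cam("top")
for n,p in (("cover",(324,208)),("small",(294,172)),("lamp",(207,188))): print(n,plane(c,[p],.008 if n!="lamp" else .06).round(3))
E
```

```text
cover [[ 0.536 -0.153  0.008]]
small [[ 0.633 -0.076  0.008]]
lamp [[0.579 0.144 0.06 ]][ WARN:0@0.471] global loadsave.cpp:1063 imwrite_ Unsupported depth image for selected encoder is fallbacked to CV_8U.
```

View pics/c1.png

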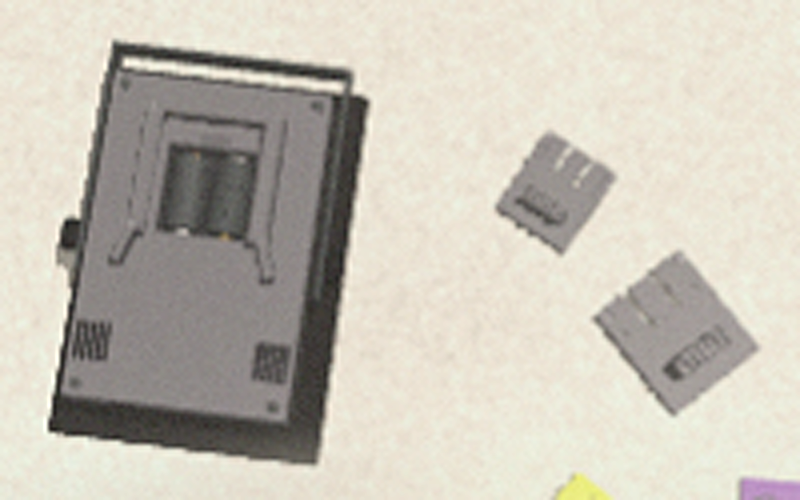

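The crop shows the chosen grey cover with corners at about (593,318), (678,250), (760,348) and (675,413). Its tab faces upper left and its grip is lower right at (697,355). The small grey one at (555,190) is clearly smaller. The lamp's rail mouth opens downward near (115,260) and (267,280). I move above the cover with the tool's y axis along the cover's x axis.

```bash
python3 -m inch '[[[45,-24,0],-10,1],[[90,-48,0],-20,1],[[135,-71,0],-30,1],[[180,-95,0],-41,1],[[225,-119,0],-51,1],[[270,-143,0],-61,1],[[315,-167,0],-72,1],[[360,-190,0],-82,1],[[405,-214,0],-92,1],[[440,-233,0],-103,1],[[467,-247,0],-113,1],[[467,-247,0],-113,1],[[467,-247,0],-113,1],[[467,-247,0],-113,1]]' 30
python3 - <<'E'
from h import *
st,im=snap("wrist","w1");print(st["clock"],st["tool_pos"],st["force"])
g=cv2.cvtColor(im,cv2.COLOR_RGB2GRAY)
m=(g<cv2.threshold(g,0,255,cv2.THRESH_OTSU)[0]).astype(np.uint8)
for c in cv2.findContours(m,cv2.RETR_EXTERNAL,2)[0]:
    if cv2.contourArea(c)>2000: print(cv2.contourArea(c),cv2.boundingRect(c),cv2.boxPoints(cv2.minAreaRect(c)).round().tolist())
E
```

```text
clock: 1.85
tool_pos: [0.5346, -0.1539, 0.3038]
tcp_rot: [[-0.641, 0.768, -0.0], [0.768, 0.641, -0.0], [0.0, -0.0, -1.0]]
force: [0.1, -0.3, 0.2]
width: 0.0852
gripper_force: 0.0
1.85 [ 0.53457548 -0.15394486  0.3038131 ] [ 0.11210493 -0.28847478  0.24609313]
37904.5 (0, 272, 560, 148) [[-0.0, 272.0], [559.0, 272.0], [559.0, 419.0], [0.0, 419.0]]
2553.0 (112, 110, 74, 73) [[110.0, 151.0], [147.0, 109.0], [186.0, 143.0], [149.0, 186.0]]
7043.5 (457, 0, 103, 124) [[457.0, 0.0], [559.0, 0.0], [559.0, 123.0], [457.0, 123.0]]
```

View pics/w1.png

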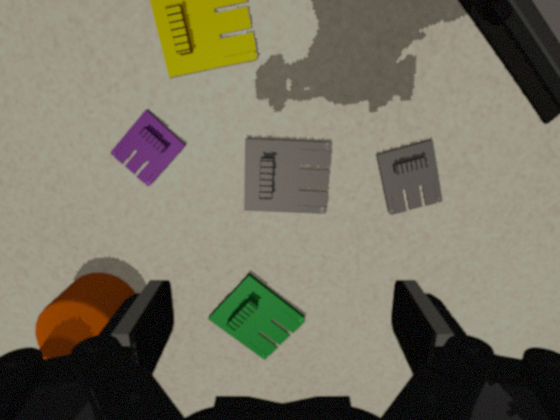

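The wrist view shows the chosen cover square to the tool, corners (246,137), (330,139), (326,213), (245,211), grip bar at (267,176) and tab pointing right. I measure it now, triangulating against the top view.

```bash
cat > meas.py <<'E'
from h import *
def quad(im,box):
    x0,y0,x1,y1=box;r=im[y0:y1,x0:x1].astype(np.uint8);g=cv2.GaussianBlur(cv2.cvtColor(r,cv2.COLOR_RGB2GRAY),(3,3),0)
    t,m=cv2.threshold(g,0,255,cv2.THRESH_BINARY_INV+cv2.THRESH_OTSU)
    m=cv2.morphologyEx(m,cv2.MORPH_CLOSE,np.ones((7,7)))
    c=max(cv2.findContours(m,cv2.RETR_EXTERNAL,2)[0],key=cv2.contourArea);h=cv2.convexHull(c)
    a=cv2.approxPolyDP(h,.05*cv2.arcLength(h,True),True).reshape(-1,2)
    return a+[x0,y0],cv2.contourArea(c)
E
python3 - <<'E'
from meas import *
import json
w=cv2.imread("pics/w1.png")[:,:,::-1];t=cv2.imread("pics/top0.png")[:,:,::-1]
st=get_state();cw=cam("wrist",st);ct=cam("top")
qw,_=quad(w,(232,125,345,225));qt,_=quad(t,(298,182,350,234))
print(qw.tolist(),qt.tolist())
for c,q in((cw,qw),(ct,qt)):
    P=plane(c,q,.008);print(P.round(4).tolist(),P.mean(0).round(4),np.linalg.norm(P-np.roll(P,1,0),axis=1).round(4))
Pw=plane(cw,qw,.008);Pt=plane(ct,qt,.008)
for i,p in enumerate(Pw):
    j=np.argmin(np.linalg.norm(Pt-p,axis=1));x,e=tri([cw,ct],[qw[i],qt[j]]);print("tri",x.round(4),np.round(e,4))
# grip by dark ribs
g=cv2.cvtColor(w,cv2.COLOR_RGB2GRAY)[145:205,252:285];print(np.percentile(g,[5,30,50,80]))
ys,xs=np.where(g<np.median(g)-25);print("ribs",xs.min()+252,xs.max()+252,ys.min()+145,ys.max()+145)
print("grip",plane(cw,[((xs.min()+xs.max())/2+252,(ys.min()+ys.max())/2+145)],.022))
E
```

```text
[[247, 136], [330, 139], [326, 211], [245, 209]] [[325, 188], [343, 212], [322, 228], [303, 204]]
[[0.4827, -0.1463, 0.008], [0.5451, -0.0977, 0.008], [0.59, -0.1537, 0.008], [0.5262, -0.2044, 0.008]] [ 0.536  -0.1505  0.008 ] [0.0726 0.079  0.0718 0.0816]
[[0.5895, -0.1572, 0.008], [0.5254, -0.2024, 0.008], [0.4838, -0.1465, 0.008], [0.5469, -0.0985, 0.008]] [ 0.5364 -0.1511  0.008 ] [0.0725 0.0784 0.0698 0.0793]
tri [ 0.4827 -0.1452  0.0162] [0.0001 0.0001]
tri [ 0.5438 -0.0975  0.0208] [0.0008 0.0008]
tri [ 0.5903 -0.1558  0.0059] [0.0018 0.0018]
tri [ 0.5241 -0.2004  0.0201] [0.0007 0.0007]
[ 61.  97. 103. 106.]
ribs 260 276 152 198
grip [[ 0.52046752 -0.16008989  0.022     ]]
```

```bash
python3 -m inch '[[[3,-16,50],1.7,1],[[3,-16,104],1.7,1],[[3,-16,104],1.7,1],[[3,-16,104],1.7,1]]'
python3 - <<'E'
from h import *
st,im=snap("wrist","w2");print(st["tool_pos"].tolist() if hasattr(st["tool_pos"],"tolist") else st["tool_pos"])
import pickle;pickle.dump(st,open("w2.pkl","wb"))
E
```

```text
clock: 2.4
tool_pos: [0.5218, -0.162, 0.2017]
tcp_rot: [[-0.619, 0.785, 0.002], [0.785, 0.619, -0.001], [-0.002, 0.001, -1.0]]
force: [0.3, -0.5, -0.3]
width: 0.0856
gripper_force: 0.0
[0.5218355122293686, -0.16200560431350353, 0.20170185778256547]
```

View pics/w2.png

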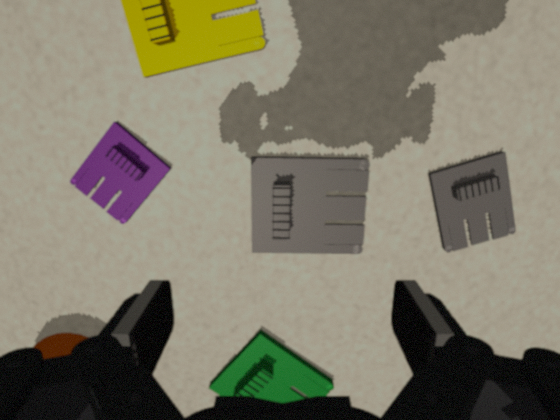

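The lower wrist view shows the cover at (252,157), (369,157), (365,252), (252,252) and its grip bar at x 272–293, y 175–238.

```bash
python3 - <<'E'
from meas import *
import pickle
st=pickle.load(open("w2.pkl","rb"));c2=cam("wrist",st)
w=cv2.imread("pics/w2.png")[:,:,::-1]
s1=dict(tool_pos=[.53457548,-.15394486,.3038131],tcp_rot=[[-.641,.768,0],[.768,.641,0],[0,0,-1]]);c1=cam("wrist",s1)
q,_=quad(w,(236,156,385,268));print(q.tolist())
P=plane(c2,q,.008);print(P.round(4).tolist(),P.mean(0).round(4),np.linalg.norm(P-np.roll(P,1,0),axis=1).round(4))
g=cv2.cvtColor(w,cv2.COLOR_RGB2GRAY)[165:245,262:305]
ys,xs=np.where(g<np.median(g)-22);p2=((xs.min()+xs.max())/2+262,(ys.min()+ys.max())/2+165);print(p2,xs.min()+262,xs.max()+262,ys.min()+165,ys.max()+165)
G=plane(c2,[p2],.022)[0];print("grip",G)
for z in (.022,.008):print(z,plane(c2,[(xs.min()+262,207),(xs.max()+262,207)],z).round(4))
print("tri grip",tri([c1,c2],[(268,175),p2]))
print("tri corners",[tri([c1,c2],[a,b])[0].round(4).tolist() for a,b in zip([(246,136),(330,139),(326,213),(245,211)],[(252,156),(369,157),(365,252),(252,252)])])
R=np.array(st["tcp_rot"]);m=P.mean(0);print("in tool",((P-st["tool_pos"])@R*1000).round(1).tolist(),((G-st["tool_pos"])@R*1000).round(1))
E
```

```text
[[384, 156], [359, 253], [252, 251], [247, 156]]
[[0.5544, -0.0908, 0.008], [0.5895, -0.1563, 0.008], [0.5253, -0.2048, 0.008], [0.4797, -0.1499, 0.008]] [ 0.5372 -0.1505  0.008 ] [0.0953 0.0743 0.0805 0.0714]
(np.float64(283.0), np.float64(206.0)) 272 294 174 238
grip [ 0.5191234  -0.15960391  0.022     ]
0.022 [[ 0.5137 -0.1648  0.022 ]
 [ 0.5255 -0.1555  0.022 ]]
0.008 [[ 0.516  -0.1683  0.008 ]
 [ 0.5284 -0.1585  0.008 ]]
tri grip (array([ 0.52192601, -0.162868  ,  0.00725808]), [np.float64(0.000145801465093485), np.float64(0.00014580146509349712)])
tri corners [[0.4819, -0.1445, 0.0256], [0.5431, -0.0978, 0.0205], [0.5904, -0.1533, 0.0123], [0.5286, -0.2102, -0.0047]]
in tool [[36.2, 69.5, 193.7], [-37.0, 56.5, 193.8], [-35.4, -24.0, 193.8], [36.0, -25.8, 193.6]] [  3.9  -0.8 179.7]
```

```bash
python3 -m inch '[[[1,0,50],0,1],[[1,0,90],0,1],[[1,0,108],0,1],[[1,0,116],0,1],[[1,0,116],0,1],[[1,0,116],0,0],[[1,0,116],0,0],[[1,0,116],0,0],[[1,0,116],0,0],[[1,0,116],0,0],[[1,0,116],0,0],[[1,0,116],0,0]]' 40
```

```text
clock: 3.95
tool_pos: [0.5206, -0.1605, 0.0842]
tcp_rot: [[-0.62, 0.785, 0.001], [0.785, 0.62, -0.0], [-0.001, 0.0, -1.0]]
force: [0.5, 1.4, 6.1]
width: 0.0104
gripper_force: 42.1
```

```bash
python3 -m inch '[[[1,0,-15],0,0],[[1,0,-40],0,0],[[10,10,-80],0,0],[[30,35,-120],5,0],[[55,65,-160],13,0],[[80,95,-200],21,0],[[105,125,-225],29,0],[[130,155,-230],37,0],[[148,177,-230],43,0],[[154,184,-230],47,0],[[154,184,-230],47,0],[[154,184,-230],47,0],[[154,184,-230],47,0]]'
python3 - <<'E'
from h import *
import pickle
st,im=snap("wrist","w3");print(st["tool_pos"],st["width"],st["force"]);pickle.dump(st,open("w3.pkl","wb"))
E
```

```text
clock: 5.58
tool_pos: [0.5692, 0.0738, 0.314]
tcp_rot: [[0.151, 0.988, -0.0], [0.988, -0.151, -0.0], [-0.0, -0.0, -1.0]]
force: [0.1, 0.3, -0.3]
width: 0.0107
gripper_force: 41.4
[0.56921806 0.07384698 0.31399571] 0.010745961596569582 [ 0.14751492  0.25228709 -0.33368487]
```

View pics/w3.png

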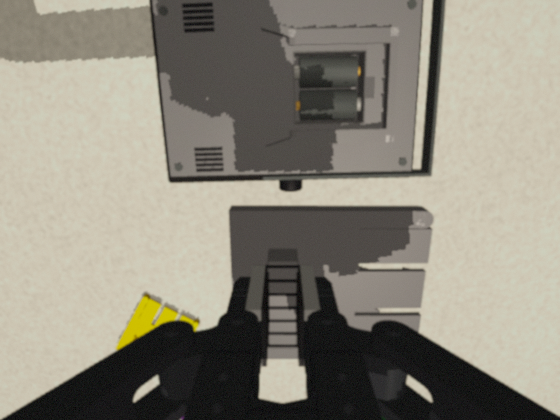

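The wrist view shows the cover held level and square (left edge at x 232, front edge at x ~428, top edge at row 207). The lamp is above it with a lower edge at y ~175 and screws at (179,167), (402,161), (162,10) and (412,4). The rail mouths are near (268,32) and (268,145). I take a second, better-centred look.

```bash
python3 -m inch '[[[30,0,0],0,0],[[65,-25,0],0,0],[[75,-40,0],0,0],[[75,-40,0],0,0],[[75,-40,0],0,0]]'
python3 - <<'E'
from h import *
import pickle
st,im=snap("wrist","w4");print(st["tool_pos"]);pickle.dump(st,open("w4.pkl","wb"))
a=im[0:240,150:480,::-1].astype(np.uint8)
cv2.imwrite("pics/w4c.png",cv2.resize(cv2.convertScaleAbs(a,alpha=1.5),None,fx=2.4,fy=2.4,interpolation=cv2.INTER_CUBIC))
E
```

```text
clock: 6.25
tool_pos: [0.5416, 0.1537, 0.3141]
tcp_rot: [[0.152, 0.988, 0.001], [0.988, -0.152, -0.001], [-0.001, 0.001, -1.0]]
force: [-0.1, -0.1, -0.5]
width: 0.0106
gripper_force: 41.4
[0.54164241 0.1537123  0.31413013]
```

View pics/w4c.png

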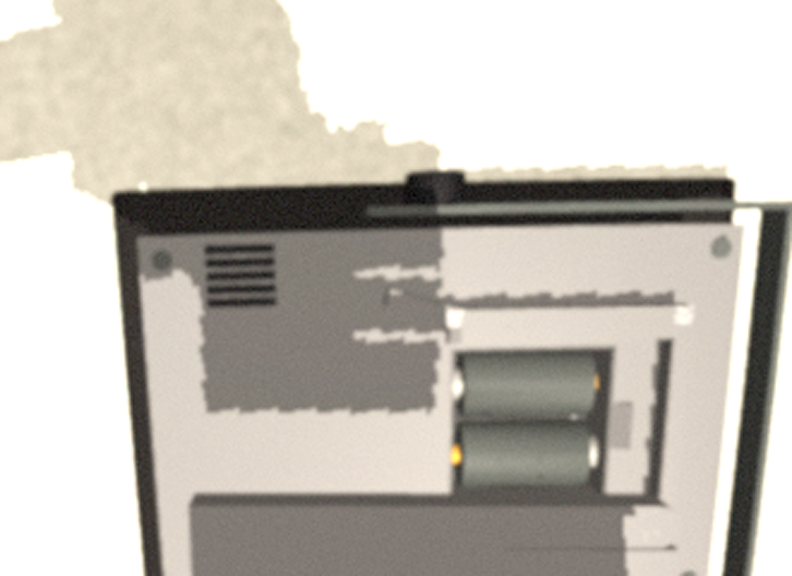

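The enlarged crop shows the lamp's upper half: upper screws at crop (162,260) and (721,247), near rail at y ~300, cells in the bay. The held cover hides the lower half. I triangulate the screws and build the lamp frame from all views.

```bash
cat > lamp.py <<'E'
from meas import *
import pickle
L=lambda n:cv2.imread(f"pics/{n}.png")[:,:,::-1]
s3=pickle.load(open("w3.pkl","rb"));s4=pickle.load(open("w4.pkl","rb"));c3=cam("wrist",s3);c4=cam("wrist",s4);ct=cam("top")
def ref(im,p,r=7):
    x,y=map(int,np.round(p));x0=max(x-r,0);y0=max(y-r,0);g=cv2.cvtColor(im[y0:y+r+1,x0:x+r+1].copy(),cv2.COLOR_RGB2GRAY).astype(float)
    g=cv2.GaussianBlur(g,(3,3),0);b=np.median(g);w=np.clip(b-g-.35*(b-g.min()),0,None);ys,xs=np.mgrid[:g.shape[0],:g.shape[1]]
    return (xs*w).sum()/w.sum()+x0,(ys*w).sum()/w.sum()+y0
w3,w4,t=L("w3"),L("w4"),L("top0")
A=[ref(w3,p,6) for p in((162,10),(412,4),(402,161),(179,167))]
B=[ref(w4,p,6) for p in((217.5,108.3),(450.4,102.9))]
C=[ref(t,p,2) for p in((173.5,220.5),(186.7,146.7),(234.2,151.2),(223,226.7))]
E
python3 - <<'E'
from lamp import *
print(np.round(A,1).tolist(),np.round(B,1).tolist(),np.round(C,1).tolist())
for i in range(2):print("tri w3w4",[np.round(v,4).tolist() for v in tri([c3,c4],[A[i],B[i]])])
for i in range(4):print("tri w3 top",[np.round(v,4).tolist() for v in tri([c3,ct],[A[i],C[i]])])
for n,c,q in(("w3",c3,A),("w4",c4,B),("top",ct,C)):
    P=plane(c,q,.06);print(n,P.round(4).tolist(),P.mean(0).round(4),np.linalg.norm(P-np.roll(P,1,0),axis=1).round(4))
    d=P[1]-P[0];print("yaw",np.degrees(np.arctan2(d[1],d[0])), np.degrees(np.arctan2(*(P[2]-P[-1])[[1,0]])) if len(P)>2 else "")
# held cover edges in w3 at tool z .076
R=np.array(s3["tcp_rot"])
P=plane(c3,[(231,207),(429,209),(418,330),(230,300)],s3["tool_pos"][2]-.0762);print("cover tool",((P-s3["tool_pos"])@R*1000).round(1).tolist())
E
```

```text
[[163.1, 10.4], [411.3, 3.5], [402.0, 160.9], [178.1, 166.3]] [[216.9, 108.0], [449.9, 102.4]] [[172.9, 220.4], [185.6, 145.5], [233.6, 151.1], [222.3, 226.1]]
tri w3w4 [[0.4969, 0.2264, 0.0583], [0.0, 0.0]]
tri w3w4 [[0.6893, 0.2022, 0.0586], [0.0001, 0.0001]]
tri w3 top [[0.4974, 0.2261, 0.0604], [0.0002, 0.0002]]
tri w3 top [[0.6908, 0.2029, 0.0548], [0.0004, 0.0004]]
tri w3 top [[0.6736, 0.0796, 0.0598], [0.0005, 0.0005]]
tri w3 top [[0.4825, 0.1044, 0.0628], [0.0001, 0.0001]]
w3 [[0.4974, 0.226, 0.06], [0.6887, 0.202, 0.06], [0.6731, 0.0797, 0.06], [0.4816, 0.104, 0.06]] [0.5852 0.1529 0.06  ] [0.123  0.1928 0.1233 0.193 ]
yaw -7.155495003021966 -7.246528184533885
w4 [[0.4972, 0.2264, 0.06], [0.6888, 0.2024, 0.06]] [0.593  0.2144 0.06  ] [0.1931 0.1931]
yaw -7.145398681541536 
top [[0.4975, 0.2264, 0.06], [0.6895, 0.2018, 0.06], [0.6741, 0.0795, 0.06], [0.4829, 0.1047, 0.06]] [0.586  0.1531 0.06  ] [0.1227 0.1935 0.1232 0.1928]
yaw -7.3211600291126615 -7.490990807093492
cover tool [[32.7, -21.7, 76.2], [31.9, 57.7, 76.2], [-24.8, 59.7, 76.2], [-9.3, -23.9, 76.2]]
```

```bash
python3 - <<'E'
from lamp import *
for n,w,c,s in(("w3",w3,c3,s3),("w4",w4,c4,s4)):
    g=cv2.GaussianBlur(cv2.cvtColor(w.copy(),cv2.COLOR_RGB2GRAY),(3,3),0).astype(float)
    px=[]
    cols=range(240,410,8)
    for x in cols:
        d=np.diff(g[195:222,x]);i=np.argmin(d);px.append((x,195.5+i))
    R=np.array(s["tcp_rot"]);P=(plane(c,px,s["tool_pos"][2]-.0762)-s["tool_pos"])@R*1000
    k=np.abs(P[:,0]-np.median(P[:,0]))<1.5
    f=np.polyfit(P[k,1],P[k,0],1);print(n,k.sum(),"edge toolx",np.median(P[k,0]),"at mid",np.polyval(f,20),"slope deg",np.degrees(f[0]),[p[1] for p in px])
lc=np.array([.5855,.153]);yaw=np.radians(-7.25);ex=np.array([np.cos(yaw),np.sin(yaw)]);ey=np.array([-ex[1],ex[0]])
R=np.array(s4["tcp_rot"]);print("tool y yaw",np.degrees(np.arctan2(R[1,1],R[0,1])))
for e in(-1.,-2.5,-3.5):
    tgt=lc+ex*(-.055-.020)-ey*e/1000;d=np.r_[tgt,.1642]-s4["tool_pos"];print(e,tgt.round(4),(d@R*1000).round(1))
E
```

```text
w3 22 edge toolx 33.3493711315172 at mid 33.35613740965914 slope deg 0.05008154078556561 [np.float64(205.5), np.float64(205.5), np.float64(205.5), np.float64(205.5), np.float64(205.5), np.float64(205.5), np.float64(205.5), np.float64(205.5), np.float64(205.5), np.float64(205.5), np.float64(205.5), np.float64(205.5), np.float64(205.5), np.float64(205.5), np.float64(205.5), np.float64(205.5), np.float64(205.5), np.float64(205.5), np.float64(205.5), np.float64(205.5), np.float64(205.5), np.float64(205.5)]
w4 15 edge toolx 33.34234521797907 at mid 33.35325141922496 slope deg 0.032047226910548565 [np.float64(205.5), np.float64(205.5), np.float64(205.5), np.float64(205.5), np.float64(205.5), np.float64(205.5), np.float64(205.5), np.float64(205.5), np.float64(205.5), np.float64(205.5), np.float64(205.5), np.float64(205.5), np.float64(205.5), np.float64(200.5), np.float64(201.5), np.float64(200.5), np.float64(200.5), np.float64(201.5), np.float64(200.5), np.float64(199.5), np.float64(205.5), np.float64(205.5)]
tool y yaw -8.730559755915195
-1.0 [0.5112 0.1635] [  5.1 -31.7 149.9]
-2.5 [0.5114 0.1649] [  6.6 -31.7 149.9]
-3.5 [0.5115 0.1659] [  7.6 -31.8 149.9]
```

```bash
python3 -m inch '[[[4,-20,30],-1.5,0],[[6.7,-32,70],-1.5,0],[[6.7,-32,110],-1.5,0],[[6.7,-32,140],-1.5,0],[[6.7,-32,155],-1.5,0],[[6.7,-32,163],-1.5,0],[[6.7,-32,166],-1.5,0],[[6.7,-32,167],-1.5,0],[[6.7,-32,168],-1.5,0],[[6.7,-32,168],-1.5,0]]' 30
python3 - <<'E'
from h import *
import pickle
st,im=snap("wrist","w5");print(st["tool_pos"],st["width"],st["force"],st["torque"]);pickle.dump(st,open("w5.pkl","wb"))
E
```

```text
clock: 7.55
tool_pos: [0.5107, 0.1663, 0.1464]
tcp_rot: [[0.125, 0.992, 0.001], [0.992, -0.125, 0.0], [0.0, 0.001, -1.0]]
force: [0.4, 0.3, 0.0]
width: 0.011
gripper_force: 41.4
[0.51071072 0.16626495 0.14635043] 0.010950676641890601 [0.44848001 0.26803363 0.00521876] [0.00192839 0.02761671 0.00739456]
```

View pics/w5.png

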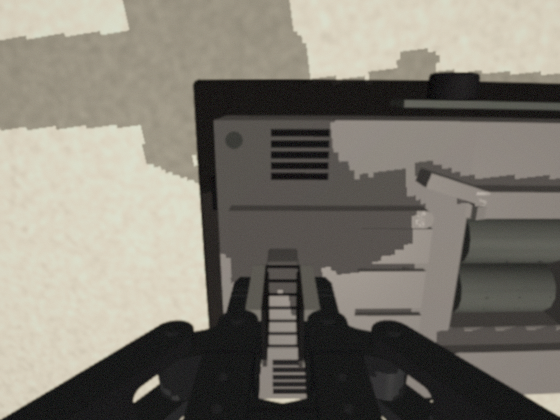

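The view shows the cover hovering just above the lamp's back: far edge at row 206, leading edge at col ~428, rail mouth at (418,170) narrowing to about (485,203). I check these against projections of the lamp frame.

```bash
python3 - <<'E'
from h import *
import pickle
st=pickle.load(open("w5.pkl","rb"));c=cam("wrist",st)
lc=np.array([.5855,.153]);yaw=np.radians(-7.25);ex=np.array([np.cos(yaw),np.sin(yaw)]);ey=np.array([-ex[1],ex[0]])
for n,x,y,z in(("mouth in top",-21,45,72.5),("mouth in bot",-21,45,60),("narrow top",4,37.5,72.5),("lip tip",4,32.5,72.5),("lip tip lo",-1,32.5,71),("screw",-96.5,61.5,60),("coverTL",-97,36,70),("coverTR",-13,36,70)):
    p=lc+ex*x/1000+ey*y/1000;print(n,proj(c,[[*p,z/1000]]).round(1))
E
```

```text
mouth in top [[426.6 188. ]]
mouth in bot [[415.8 180.9]]
narrow top [[486.1 206.6]]
lip tip [[484.1 218.5]]
lip tip lo [[470.3 217.4]]
screw [[234.5 140.6]]
coverTL [[232.5 208. ]]
coverTR [[441.4 208.3]]
```

```bash
python3 -m inch '[[[0,0,1],0,0],[[0,0,1.5],0,0],[[0,0,2],0,0],[[0,0,2],0,0]]' 30
```

```text
clock: 8.1
tool_pos: [0.5107, 0.1662, 0.1442]
tcp_rot: [[0.125, 0.992, 0.0], [0.992, -0.125, 0.0], [0.0, 0.0, -1.0]]
force: [-0.8, 0.2, 3.0]
width: 0.0107
gripper_force: 41.8
```

```bash
python3 -m inch '[[[0,3,-0.3],0,0],[[0,6,-0.3],0,0],[[0,9,-0.3],0,0],[[0,12,-0.3],0,0],[[0,14,-0.3],0,0],[[0,16,-0.3],0,0],[[0,16,-0.3],0,0]]'
python3 -m inch '[[[0,1,0],0,0],[[0,2,0],0,0],[[0,3,0],0,0],[[0,4,0],0,0],[[0,5,0],0,0],[[0,5,0],0,0]]'
```

```text
clock: 8.98
tool_pos: [0.5267, 0.1641, 0.1442]
tcp_rot: [[0.125, 0.992, 0.0], [0.992, -0.125, 0.0], [0.0, 0.0, -1.0]]
force: [0.0, 0.1, 2.8]
width: 0.011
gripper_force: 41.7
clock: 9.72
tool_pos: [0.5315, 0.1635, 0.1442]
tcp_rot: [[0.125, 0.992, 0.0], [0.992, -0.125, -0.0], [0.0, 0.0, -1.0]]
force: [-0.6, 1.6, 2.3]
width: 0.0107
gripper_force: 41.8
```

```bash
python3 -m inch '[[[0.3,1,0],0,0],[[0.3,2,0],0,0],[[0.3,3.5,0],0,0],[[0.3,5,0],0,0],[[0.3,6,0],0,0],[[0.3,6,0],0,0]]'
```

```text
clock: 10.48
tool_pos: [0.5375, 0.1631, 0.1442]
tcp_rot: [[0.125, 0.992, 0.0], [0.992, -0.125, 0.0], [0.0, 0.0, -1.0]]
force: [-1.0, 0.1, 3.0]
width: 0.0106
gripper_force: 41.9
```

```bash
python3 -m inch '[[[0,2,0],0,0],[[0,5,0],0,0],[[0,8,0],0,0],[[0,11,0],0,0],[[0,14,0],0,0],[[0,16,0],0,0],[[0,16,0],0,0]]'
python3 -m inch '[[[0,2,0],0,0],[[0,5,0],0,0],[[0,8,0],0,0],[[0,11,0],0,0],[[0,13,0],0,0],[[0,15,0],0,0],[[0,15,0],0,0]]'
```

```text
clock: 11.35
tool_pos: [0.5535, 0.161, 0.1443]
tcp_rot: [[0.125, 0.992, 0.0], [0.992, -0.125, -0.0], [0.0, 0.0, -1.0]]
force: [0.2, -0.7, 3.4]
width: 0.0105
gripper_force: 41.9
clock: 12.22
tool_pos: [0.5684, 0.1591, 0.1442]
tcp_rot: [[0.125, 0.992, 0.0], [0.992, -0.125, -0.0], [0.0, 0.0, -1.0]]
force: [-0.9, 0.1, 3.7]
width: 0.0107
gripper_force: 42.0
```

```bash
python3 -m inch '[[[0,2,-0.2],0,0],[[0,5,-0.2],0,0],[[0,8,-0.2],0,0],[[0,11,-0.2],0,0],[[0,14,-0.2],0,0],[[0,17,-0.2],0,0],[[0,19,-0.2],0,0],[[0,20,-0.2],0,0],[[0,20,-0.2],0,0]]'
python3 -m inch '[[[0,1,0],0,0],[[0,2,0],0,0],[[0,3,0],0,0],[[0,4,0],0,0],[[0,4,0],0,0]]'
```

```text
clock: 13.35
tool_pos: [0.588, 0.1567, 0.1443]
tcp_rot: [[0.125, 0.992, -0.0], [0.992, -0.125, -0.0], [-0.0, -0.0, -1.0]]
force: [0.8, -0.1, 0.1]
width: 0.011
gripper_force: 41.5
clock: 13.98
tool_pos: [0.592, 0.1562, 0.1444]
tcp_rot: [[0.125, 0.992, 0.0], [0.992, -0.125, 0.0], [0.0, 0.0, -1.0]]
force: [0.2, 0.8, -0.5]
width: 0.0105
gripper_force: 41.4
```

```bash
for i in 1; do python3 -m inch '[[[0,0.5,0],0,0],[[0,1,0],0,0],[[0,1,0],0,0]]' | grep -E 'pos|force:'; python3 -m inch '[[[0,0.5,0],0,0],[[0,1,0],0,0],[[0,1,0],0,0]]' | grep -E 'pos|^force:'; python3 -m inch '[[[0,0.5,0],0,0],[[0,1,0],0,0],[[0,1,0],0,0]]' | grep -E 'pos|^force:'; done
```

```text
tool_pos: [0.593, 0.1561, 0.1444]
force: [-0.4, 0.5, -0.0]
gripper_force: 41.4
tool_pos: [0.594, 0.1559, 0.1444]
force: [0.2, 0.5, -1.2]
tool_pos: [0.5949, 0.1559, 0.1444]
force: [-0.7, 0.4, -0.3]
```

```bash
for i in 1; do python3 -m inch '[[[0,0.5,0],0,0],[[0,1,0],0,0],[[0,1,0],0,0]]' | grep -E 'pos|^force:'; python3 -m inch '[[[0,0.5,0],0,0],[[0,1,0],0,0],[[0,1,0],0,0]]' | grep -E 'pos|^force:'; python3 -m inch '[[[0,0.5,0],0,0],[[0,1,0],0,0],[[0,1,0],0,0]]' | grep -E 'pos|^force:'; done
```

```text
tool_pos: [0.5958, 0.1557, 0.1444]
force: [-1.2, 1.2, 0.7]
tool_pos: [0.5967, 0.1556, 0.1445]
force: [-1.8, -0.4, 1.6]
tool_pos: [0.5977, 0.1555, 0.1445]
force: [-3.8, -0.1, 4.2]
```

```bash
for i in 1; do python3 -m inch '[[[0,0.5,0],0,0],[[0,1,0],0,0],[[0,1,0],0,0]]' | grep -E 'pos|^force:'; python3 -m inch '[[[0,0.5,0],0,0],[[0,1,0],0,0],[[0,1,0],0,0]]' | grep -E 'pos|^force:'; python3 -m inch '[[[0,0.5,0],0,0],[[0,1,0],0,0],[[0,1,0],0,0]]' | grep -E 'pos|^force:'; done
```

```text
tool_pos: [0.5987, 0.1554, 0.1446]
force: [-4.7, 0.3, 5.4]
tool_pos: [0.5994, 0.1553, 0.1446]
force: [-6.4, 1.2, 6.3]
tool_pos: [0.6, 0.1552, 0.1446]
force: [-7.8, 1.3, 7.6]
```

```bash
for i in 1; do python3 -m inch '[[[0,0.5,0],0,0],[[0,1,0],0,0],[[0,1,0],0,0]]' | grep -E 'pos|^force:'; python3 -m inch '[[[0,0.5,0],0,0],[[0,1,0],0,0],[[0,1,0],0,0]]' | grep -E 'pos|^force:'; done
```

```text
tool_pos: [0.6007, 0.1552, 0.1446]
force: [-7.6, 1.2, 7.8]
tool_pos: [0.6014, 0.1551, 0.1446]
force: [-9.3, 1.9, 8.5]
```

```bash
python3 -m inch '[[[0,0.5,0],0,0],[[0,1,0],0,0],[[0,1,0],0,0]]' | grep -E 'pos|^force:|width'
```

```text
tool_pos: [0.602, 0.1551, 0.1446]
force: [-10.0, 1.5, 9.6]
width: 0.0108
```

```bash
python3 -m inch '[[[0,0.5,0],0,0],[[0,1,0],0,0],[[0,1,0],0,0]]' | grep -E 'pos|^force:'; python3 -m inch '[[[0,0.5,0],0,0],[[0,1,0],0,0],[[0,1,0],0,0]]' | grep -E 'pos|^force:'
```

```text
tool_pos: [0.6027, 0.155, 0.1446]
force: [-11.0, 1.2, 11.0]
tool_pos: [0.6034, 0.1549, 0.1446]
force: [-12.2, 1.6, 11.9]
```

```bash
python3 -m inch '[[[0,0.5,0],0,0],[[0,1,0],0,0],[[0,1,0],0,0]]' | grep -E 'pos|^force:'
```

```text
tool_pos: [0.604, 0.1549, 0.1445]
force: [-14.3, 1.3, 11.5]
```

```bash
python3 -m inch '[[[0,0.5,0],0,0],[[0,1,0],0,0],[[0,1,0],0,0]]' | grep -E 'pos|^force:'
```

```text
tool_pos: [0.6059, 0.1546, 0.1442]
force: [-9.2, 0.9, 7.1]
```

```bash
python3 -m inch '[[[0,0.5,0],0,0],[[0,0.8,0],0,0],[[0,0.8,0],0,0]]' | grep -E 'pos|^force:'
```

```text
tool_pos: [0.6063, 0.1546, 0.1443]
force: [-10.8, 0.8, 9.4]
```

```bash
python3 -m inch '[[[0,0.5,0],0,0],[[0,1,0],0,0],[[0,1,0],0,0]]' | grep -E 'pos|^force:'; python3 -m inch '[[[0,0.5,0],0,0],[[0,1,0],0,0],[[0,1,0],0,0]]' | grep -E 'pos|^force:'
```

```text
tool_pos: [0.6068, 0.1545, 0.1442]
force: [-12.5, 1.6, 9.8]
tool_pos: [0.6073, 0.1545, 0.1442]
force: [-13.9, 1.3, 10.4]
```

```bash
python3 -m inch '[[[0,0.5,0],0,0],[[0,1,0],0,0],[[0,1,0],0,0]]' | grep -E 'pos|^force:'
```

```text
tool_pos: [0.6078, 0.1544, 0.1442]
force: [-16.9, 1.7, 13.1]
```

The force fell from 14.3 to 9.2 N with a jump forward, then climbed at 4 N/mm, which is the lamp's own stiffness. The tab has clicked and the cover is against the stop. I relax the push before letting go.

```bash
python3 -m inch '[[[0,-1,0],0,0],[[0,-2,-0.2],0,0],[[0,-3,-0.4],0,0],[[0,-4,-0.6],0,0],[[0,-5,-0.6],0,0],[[0,-5,-0.6],0,0]]' | grep -E 'pos|^force:'; python3 -m inch '[[[0,-0.5,0],0,0],[[0,-1,-0.2],0,0],[[0,-1.5,-0.2],0,0],[[0,-1.5,-0.2],0,0]]' | grep -E 'pos|^force:'
```

```text
tool_pos: [0.6051, 0.1547, 0.1443]
force: [-6.7, 1.7, 2.9]
tool_pos: [0.6045, 0.1546, 0.1446]
force: [-4.7, 1.4, -0.2]
```

```bash
python3 -m inch '[[[0,-1,0],0,0],[[0,-2,0],0,0],[[0,-2,0],0,0]]' | grep -E 'pos|^force:'; python3 -m inch '[[[0,0,0],0,0.4],[[0,0,0],0,0.4],[[0,0,0],0,0.4],[[0,0,0],0,0.4],[[0,0,-10],0,0.4],[[0,0,-40],0,0.4],[[0,-10,-90],0,0.4],[[-40,-20,-130],0,0.4],[[-70,-20,-150],0,0.4],[[-70,-20,-150],0,0.4],[[-70,-20,-150],0,0.4]]'
python3 - <<'E'
from h import *
import pickle
st,im=snap("wrist","w6");pickle.dump(st,open("w6.pkl","wb"))
cv2.imwrite("pics/w6c.png",cv2.resize(cv2.convertScaleAbs(im[0:280,100:470,::-1].astype(np.uint8),alpha=1.5),None,fx=2.1,fy=2.1,interpolation=cv2.INTER_CUBIC))
c=cam("wrist",st)
lc=np.array([.5855,.153]);yaw=np.radians(-7.25);ex=np.array([np.cos(yaw),np.sin(yaw)]);ey=np.array([-ex[1],ex[0]])
for n,x,y,z in(("stop",78,0,72.5),("front edge home",78,0,68),("rear edge home",-6,0,68),("rear 5mm short",-11,0,68),("grip c",16,0,82),("grip +y",16,20,82)):
    p=lc+ex*x/1000+ey*y/1000;q=proj(c,[[*p,z/1000]])[0];print(n,q.round(1),((q-[100,0])*2.1).round())
E
```

```text
tool_pos: [0.6036, 0.1546, 0.1454]
force: [-2.0, 1.1, -1.0]
clock: 24.48
tool_pos: [0.5743, 0.0882, 0.2951]
tcp_rot: [[0.126, 0.992, -0.0], [0.992, -0.126, 0.001], [0.001, -0.0, -1.0]]
force: [-0.8, -0.2, -0.4]
width: 0.0344
gripper_force: 0.0
stop [392.3 109.4] [614. 230.]
front edge home [390.7 109.2] [610. 229.]
rear edge home [280.  108.6] [378. 228.]
rear 5mm short [273.4 108.6] [364. 228.]
grip c [310.4 109.3] [442. 230.]
grip +y [311.   80.2] [443. 169.]
```

View pics/w6c.png

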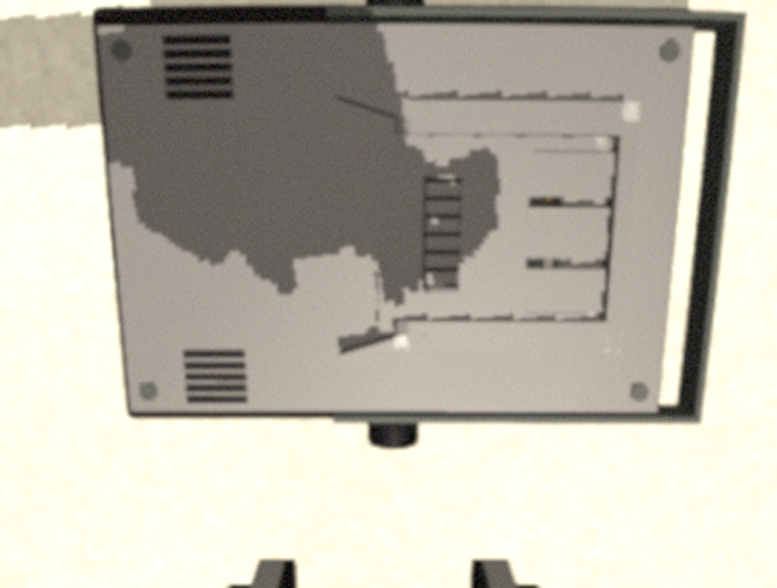

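The final view shows the cover in the rails with its front edge at the stop (crop x ~609), its rear edge at x ~378 and its grip at (442,231). All three match the projected home positions, and the gripper is clear.

```bash
python3 -c "
from station import *
print(sign_off())"
```

```text
the job is handed in; nothing more can be done
None
```

I slid the battery cover home until its tab clicked behind the ledge: the push peaked at 14 N, dropped to 9 N at the click, then reached 17 N against the stop. I released it and handed the job in at about 24.5 s of the 64 s limit. The last picture shows it seated, the gripper never went near the bottle or tank, and the sign-off returned no verdict.

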